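# Clamp the phone with the holder's ratchet lever

### The arm

A 7-joint arm with a two-finger parallel gripper is mounted at the origin on the work surface. World frame = base frame: x ahead of the robot, y to its left, z up, the work surface at z = 0. Lengths are in m, angles in rad, forces in N, time in s.
With the tool pointing down it reaches from about 0.425 to 0.925 m from the base axis. Payload 6.8 kg.
Tool frame: the origin (TCP) lies between the finger pads; the fingertips stand 19 mm ahead of it and the grasp point (between the pads) is the TCP; z points along the fingers, y is the direction in which the jaws open and shut (so a half turn about z gives the same grasp; the last joint's range is limited). The gripper opens to 88 mm and grips with 3 to 60 N. Pads are 20 mm wide; open, the fingers measure 115 mm over their backs; the gripper's body (75 mm by 178 mm) begins 61 mm behind the grasp point.
Start: joints at [-1.307, 0.477, 0.022, 1.555, -0.011, 1.109, -0.083], TCP at [0.245, 0.629, 0.242] pointing down, gripper open.
Joint ranges: [-2.96, 2.96], [-0.34, 2.1], [-1.41, 1.46], [0.24, 2.44], [-1.37, 4.51], [0.17, 1.92], [-2.96, 2.96]. Speed limits (rad/s): [2.39, 2.39, 3.14, 3.14, 3.14, 3.14, 3.14].

### API

Orientations are given as [roll, pitch, yaw] about the fixed x, y, z axes, in that order (R = Rz(yaw) Ry(pitch) Rx(roll)).
In Python, from cell import telemetry, vision, ticket gives the robot as it stands.
- The arm moves only by the tool jog_arm, never from a script. Its argument "commands" is one flat list of numbers, 6 for each row, row after row: the shift along the tool's x, y, z as a fraction of full scale, then the turn, a rotation vector about the tool's x, y, z as a fraction of full scale. A call has 1 to 5 rows; each row shifts and turns the commanded pose from where the row before left it, along the tool's axes as they then stand; what a row does not reach is not made up. Full scale, the value 1, is 25 mm for a shift and 5 degrees for a turn. A row lasts 1/12 s, in which the tool goes at most 41.7 mm and 7.16 degrees, less where a joint would pass 70% of its speed; a pose out of reach is approached as far as the arm can. A call with a number of a shift or a turn outside -1 to 1 is refused whole. A call with a gripper value outside its range is refused whole. "jaw" is the gripper command: -1 is shut, 1 is fully open, values between are in proportion, set as the call begins (left out, the last holds). The fingers move at their own pace and stop on an object; "force" is the grip in N (left out, the last holds). Time passes only in rows, so rows that do not move let the fingers close. It gives the time, the measured TCP pose, the force and the opening at its end, in the units of the state.
- telemetry.sense(): the state, without advancing time (a new reading comes with each control period).
- vision.grab_frame(name): name is "side" or "top" or "wrist"; returns a dict with "pixels" (384x512x3 uint8, blue, green, red), "camera_matrix" (3x3 intrinsics, pixels), "D" ([k1, k2, p1, p2, k3] as OpenCV has them; the pictures are not rectified), "cam_to_world" (4x4, takes a point from camera to world coordinates). Camera axes: x right, y down, z forward; pixel columns grow to the right and rows downward; lengths in m; the calibration is good to about 2 mm. A picture is of the moment at which its call begins. There is no depth.
- ticket.job_done(): hands the job in, once; it reports no verdict.
The state is a dict: "time_s": time; "joint_positions": joint angles; "qvel": joint speeds; "tau": joint torques, N m; "tool_pos": TCP position; "tool_rot": TCP orientation; "force": force on the tool from outside, world axes, zero at the start; "wrist_torque": the same for the moment, N m; "gripper_width": finger opening in m.
Only numpy, scipy, OpenCV 4.12 (cv2) and the standard library are available. Lean on these libraries where they do the work, as an engineer would, in place of code of your own. Each camera call takes 0.05 s, during which the arm holds its last target.

### The job

Clamp the phone that lies loose in the holder with the green knob, working only its ratchet lever: swing the knob anticlockwise (seen from above) nearly to its end, where the ratchet runs loose and the jaw stays put, then back clockwise, where it grips and drives the jaw, until the black sprung pad is clearly pressed in against the phone. One such swing is enough (do not squeeze the springs solid); then let go of the knob. Leave the lever of the empty holder with the orange knob as it is.

Things in the scene. Friction and masses are not known exactly. Their poses are not given: they have to be found in the camera images.
- green_holder: The holder to use: blue plate 170 x 217 x 12 mm, fixed to the bench. Origin on the bench under the lever's upright pivot. Plate from x -85 to 85, y -45 to 172 mm; lever towards -y. Beyond the pivot (+y): sliding jaw, black pad (y 65 to 73), phone bed (top 20 mm up), fixed jaw (face at y = 153); all under 40 mm tall. The jaw closes towards +y; pad to fixed jaw is 80 mm at the start.
- green_knob (a point): Middle of the green knob's grip, 75 mm above the bench: an upright cylinder, diameter 20 mm, from 45 to 95 mm above the bench, 90 mm from the pivot axis at the end of a flat steel lever (lever's top 40 mm up, hub's 43 mm). The knob spins freely on its own upright axis, so the fingers may keep their heading as it goes round.
- green_lever (a joint): Lever angle q, rad, -0.9 to 0.9 between stops, starts 0.55 to 0.8, stays where left. Grows clockwise seen from above; knob's offset from pivot in the holder's frame (-90 sin q, -90 cos q) mm. Falling: runs loose, 1 N at the knob. Rising: up to 0.27 rad of slack, then it grips and drives the jaw 9 mm per rad (2 to 3 N). From -0.85 to 0.85 once clamps the phone with the pad pressed in 4 to 11 mm.
- green_jaw (a joint): Travel of the sliding aluminium jaw towards the phone, m, 0 at the start. The ratchet drives it; it does not slip back.
- green_pad (a joint): How far the black pad (120 x 8 x 14 mm, on two brass-coloured springs in front of the sliding jaw) is pressed in towards its jaw, m: 0 when it touches nothing, 0.015 when squeezed solid; 0.45 N per mm.
- phone: The phone to clamp: 150 x 74 x 9 mm, about 180 g, white case, dark blank screen up, lying loose on the green holder's bed between pad and fixed jaw, long side along the holder's x. Origin at the centre of its underside, x along its length.
- orange_holder: A like holder with an orange knob and no phone in it, fixed to the bench; same sizes, origin and axes. Not to be used.
- orange_knob (a point): Middle of the orange knob's grip, 75 mm above the bench; same knob and lever as the green one. Its lever may stand anywhere from -0.7 to 0.7 rad (same meaning); leave it there.

How it is judged:
On the way, in this order (a step that is already met when the one before it is completed fails the run):
1. the green lever has been swung anticlockwise to -0.5 rad or beyond, running loose: the jaw has travelled less than 5 mm (value of joint green_lever below -0.5 rad and value of joint green_jaw below 0.005 m), for 0.1 s.
2. the lever has been swung clockwise past 0.1 rad and has driven the jaw so far that the pad is pressed in by more than 1.5 mm against the phone (value of joint green_lever above 0.1 rad and value of joint green_jaw above 0.006 m and value of joint green_pad above 0.0015 m), for 0.2 s.
At the end, for the whole second after the job is handed in: The phone lies at rest on the green holder's bed (underside within 6 mm of it), square to it within 7 degrees, clamped between the fixed jaw and the pad, with the pad pressed in by more than 1.5 mm and the jaw advanced by more than 6 mm (value of joint green_pad above 0.0015 m and value of joint green_jaw above 0.006 m and y of phone in the frame of green_holder between 0.105 and 0.127 m and z of phone in the frame of green_holder below 0.026 m and angle between the x axis of phone and the x axis of green_holder, either way round below 0.12 rad and linear speed of phone below 0.02 m/s); the robot touches nothing.
It fails at once if the pad is squeezed solid (pressed in by more than 13.5 mm) (value of joint green_pad above 0.0135 m).
It fails at once if the lever of the empty holder with the orange knob is turned: its knob moves by more than 15 mm (distance of orange_knob from where it was at the start of the episode above 0.015 m).
It fails at once if the fingers push the sliding jaw or its pad directly (over 3 N) instead of working the lever (contact force between green_jaw and the fingers above 3 N).
It also fails if it takes over 42 s, if anything falls off the work surface, if the arm or the gripper's body presses on something with over 40 N, if the wrist force passes 120 N, or if a joint passes its speed limit or range.

## Working session

There is one attempt and no reset: what is moved stays moved. The work goes in short steps, Python scripts to look and compute and a tool call to move; the robot and the scene stay as the last step left them, time stands still between calls to the robot, and variables do not carry over. Pictures are saved under pics/ and viewed, and the job is handed in when it is done.

Besides the shell and the picture viewer there is one more tool, called after "Emit:" as name(argument=value, ...), one argument or row to a line, values as JSON. jog_arm: Moves the arm, as the interface text tells. Shift numbers are shares of 25 mm and turn numbers shares of 5 degrees, none past 1 either way. Its arguments: {"type":"object","properties":{"commands":{"type":"array","items":{"type":"number","minimum":-1,"maximum":1}},"jaw":{"type":"number"},"force":{"type":"number"}},"required":["commands"]}

```bash
ls; mkdir -p pics
python3 - <<'E'
from cell import telemetry, vision
import cv2,pickle
print(telemetry.sense())
fs={}
for n in ("side","top"):
    f=vision.grab_frame(n); fs[n]=f; cv2.imwrite(f"pics/{n}0.png",f["pixels"])
    print(n,f["camera_matrix"],f["D"],f["cam_to_world"])
pickle.dump(fs,open("f0.pkl","wb"))
E
```

```text
pics
{'time_s': 0.0, 'joint_positions': array([-1.30711114,  0.47775678,  0.0223477 ,  1.55639303, -0.01152412,
        1.10929389, -0.08309453]), 'qvel': array([ 0.00176183, -0.00165447, -0.00121391, -0.00177009,  0.00032485,
        0.00037202,  0.00076791]), 'tau': array([-5.19443183e-04, -5.82854462e+01,  1.53424736e+00, -2.72605026e+01,
       -5.43776108e-02,  1.71500305e-02,  1.56201158e-04]), 'tool_pos': array([0.24502519, 0.62837829, 0.24073555]), 'tool_rot': array([-3.13987296e+00,  1.08024902e-04,  2.76981740e+00]), 'force': array([1.11690154, 0.10640444, 0.47901034]), 'wrist_torque': array([ 0.02633829, -0.03450611,  0.02969208]), 'gripper_width': 0.08770833431506955}
side [[487.41624352   0.         253.8729036 ]
 [  0.         487.41624352 190.08534519]
 [  0.           0.           1.        ]] [-0.1693277  0.         0.         0.         0.       ] [[-0.7682345  -0.31134012  0.55935953 -0.0261862 ]
 [-0.6399273   0.39746813 -0.65765655  0.6235709 ]
 [-0.01757271 -0.86318388 -0.50458378  0.58602905]
 [ 0.          0.          0.          1.        ]]
top [[481.36250513   0.         248.7720651 ]
 [  0.         481.36250513 186.34157184]
 [  0.           0.           1.        ]] [-0.19769594  0.          0.          0.          0.        ] [[-0.01120112 -0.9938212   0.11042624  0.39921259]
 [-0.99973535  0.0089112  -0.02120887 -0.01278001]
 [ 0.0200938  -0.11063458 -0.993658    1.23122181]
 [ 0.          0.          0.          1.        ]]
```

View pics/side0.png

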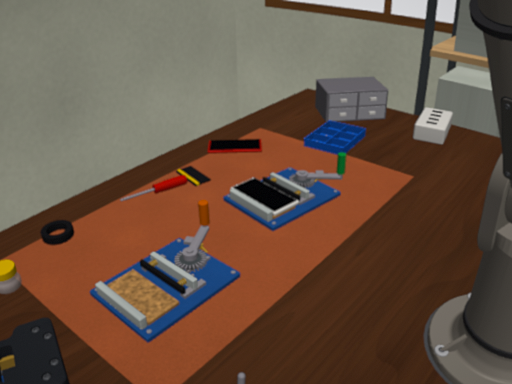

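View pics/top0.png

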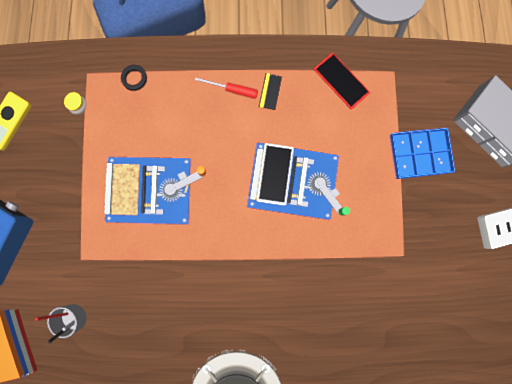

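```bash
cat > h.py <<'E'
import numpy as np, cv2
def ray(f,uv):
    uv=np.array(uv,float).reshape(-1,1,2)
    n=cv2.undistortPoints(uv,f["camera_matrix"],np.array(f["D"])).reshape(-1,2)
    T=f["cam_to_world"]; d=np.c_[n,np.ones(len(n))]@T[:3,:3].T
    return T[:3,3],d
def onz(f,uv,z):
    o,d=ray(f,uv); return o+d*((z-o[2])/d[:,2])[:,None]
def proj(f,P):
    T=np.linalg.inv(f["cam_to_world"]); r,_=cv2.Rodrigues(T[:3,:3])
    return cv2.projectPoints(np.array(P,float).reshape(-1,1,3),r,T[:3,3],f["camera_matrix"],np.array(f["D"]))[0].reshape(-1,2)
E
python3 - <<'E'
import pickle,cv2,numpy as np
from h import *
fs=pickle.load(open("f0.pkl","rb"))
t=fs["top"]["pixels"]; s=fs["side"]["pixels"]
def crop(im,x,y,w,h,k,n): cv2.imwrite(n,cv2.resize(im[y:y+h,x:x+w],None,fx=k,fy=k,interpolation=cv2.INTER_CUBIC))
crop(t,235,130,130,100,6,"pics/tz.png"); crop(s,215,140,140,95,5.5,"pics/sz.png")
for n in fs:
    hsv=cv2.cvtColor(fs[n]["pixels"],cv2.COLOR_BGR2HSV)
    m=cv2.inRange(hsv,(50,120,60),(80,255,255))
    c,l,st,ce=cv2.connectedComponentsWithStats(m)
    print(n,[(st[i],ce[i]) for i in range(1,c) if st[i][4]>8])
    m=cv2.inRange(hsv,(105,150,80),(120,255,255))
    c,l,st,ce=cv2.connectedComponentsWithStats(cv2.morphologyEx(m,cv2.MORPH_CLOSE,np.ones((9,9))))
    for i in range(1,c):
        if st[i][4]>800:
            ct,_=cv2.findContours((l==i).astype(np.uint8),0,2); print(n,ce[i],cv2.boxPoints(cv2.minAreaRect(ct[0])).tolist())
E
```

```text
side [(array([337, 153,   9,  21, 143], dtype=int32), array([340.92307692, 162.75524476]))]
side [334.88714499 136.867713  ] [[302.3294372558594, 145.5176544189453], [309.0353088378906, 115.34117126464844], [365.5765075683594, 127.90586853027344], [358.8706359863281, 158.0823516845703]]
side [296.21172023 205.18241966] [[223.7456512451172, 196.3468017578125], [336.8381042480469, 178.94796752929688], [342.88433837890625, 218.24853515625], [229.79190063476562, 235.64736938476562]]
side [177.65236486 292.88648649] [[89.57604217529297, 291.0283508300781], [195.677490234375, 214.39955139160156], [239.31845092773438, 274.8255310058594], [133.21701049804688, 351.454345703125]]
top [(array([339, 207,  11,   8,  65], dtype=int32), array([343.95384615, 210.76923077]))]
top [422.1721249  152.70373191] [[390.30804443359375, 133.00291442871094], [449.1781005859375, 126.21021270751953], [454.43792724609375, 171.7956085205078], [395.56787109375, 178.58831787109375]]
top [306.00967606 186.73958772] [[247.28900146484375, 206.1213836669922], [257.04620361328125, 142.6994171142578], [339.02886962890625, 155.31214904785156], [329.27166748046875, 218.73411560058594]]
top [157.56395996 190.75750834] [[105.82869720458984, 220.99508666992188], [107.68025970458984, 156.19085693359375], [189.38497924804688, 158.5252685546875], [187.53341674804688, 223.32949829101562]]
top [ 10.64811912 238.71786834] [[0.0, 284.0], [0.0, 208.0], [32.0, 208.0], [32.0, 284.0]]
```

View pics/tz.png

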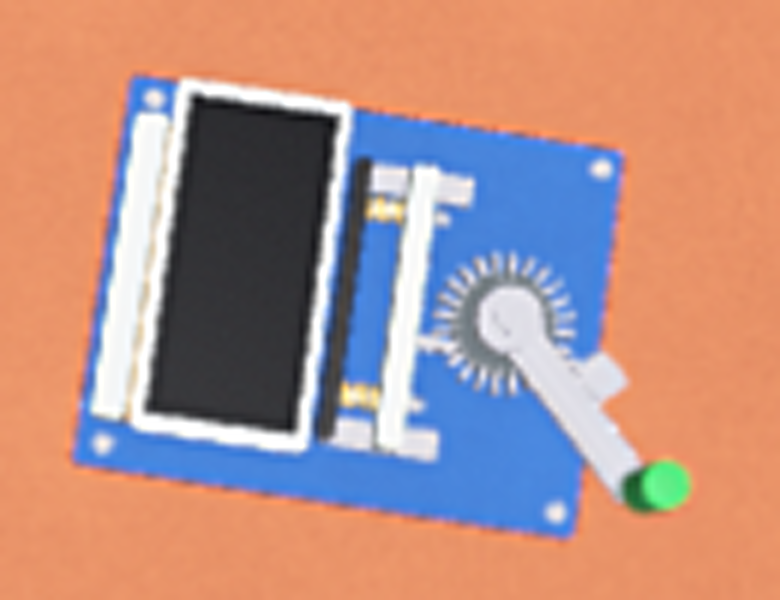

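View pics/sz.png

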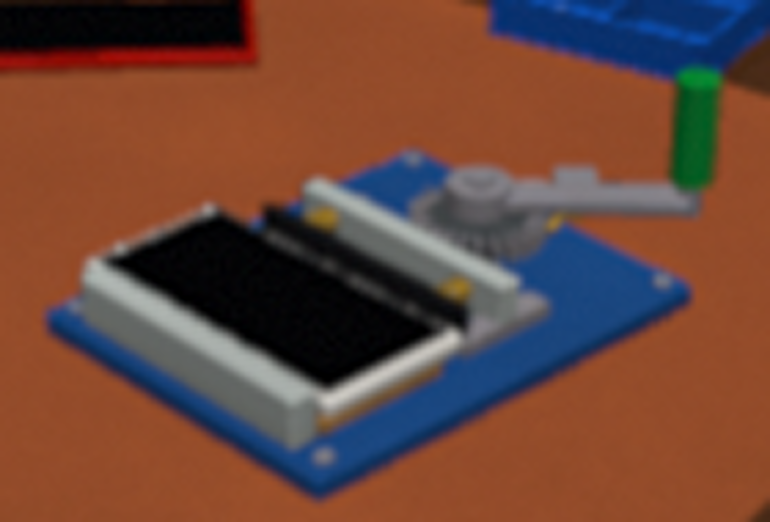

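```bash
cat > fit.py <<'E'
import pickle,cv2,numpy as np
from h import *
from scipy.optimize import least_squares
fs=pickle.load(open("f0.pkl","rb"))
T=np.array([(133,75),(625,152),(573,540),(72,462),(512,320),(665,485)])/6+[235,130]-.4
S=np.array([(47,318),(410,152),(690,290),(318,478),(480,182),(698,78)])/5.5+[215,140]-.4
def P(p):
    x,y,a,q=p; c,s=np.cos(a),np.sin(a)
    L=np.array([(85,172,12),(85,-45,12),(-85,-45,12),(-85,172,12),(0,0,43),(-90*np.sin(q),-90*np.cos(q),95)])/1000
    return np.c_[x+c*L[:,0]-s*L[:,1],y+s*L[:,0]+c*L[:,1],L[:,2]]
for use in ("ts","t","s"):
    def r(p):
        e=[]
        if "t" in use: e.append(proj(fs["top"],P(p))-T)
        if "s" in use: e.append(proj(fs["side"],P(p))-S)
        return np.concatenate(e).ravel()
    o=least_squares(r,[0.4,-0.16,-0.1,0.6])
    print(use,o.x.round(4),np.abs(o.fun).max().round(2),o.fun.round(1).tolist(),P(o.x)[-1])
E
python3 fit.py
```

```text
ts [ 0.5385 -0.2152 -0.1617  0.7871] 1.4 [-0.6, -0.3, -0.1, -0.2, 0.1, -0.0, -0.4, 0.3, -0.5, -0.1, -0.0, 0.0, -0.9, -1.4, 0.6, -1.0, 1.0, -1.2, 0.2, 0.7, -0.1, 0.2, 0.3, -0.1] [ 0.46537914 -0.26760677  0.095     ]
t [ 0.5384 -0.2159 -0.1643  0.7891] 0.36 [-0.2, -0.4, 0.2, -0.1, 0.3, 0.1, -0.2, 0.2, -0.2, -0.0, 0.1, 0.2] [ 0.46497265 -0.26800547  0.095     ]
s [ 0.538  -0.2136 -0.1583  0.7794] 1.23 [-1.2, -0.9, 0.3, -0.7, 0.9, -0.9, 0.2, 1.2, -0.3, 0.5, 0.1, -0.0] [ 0.46545871 -0.26681256  0.095     ]
```

Emit:
jog_arm(
  commands=[-0.5, 0, 0, 0, 0, 0.2, -1, 0, 0, 0, 0, 0.42, -1, 0, 0, 0, 0, 0.42, -1, 0, 0, 0, 0, 0.42, -1, 0, 0, 0, 0, 0.42],
  jaw=-0.1,
  force=12,
)

```text
time_s: 0.52
tool_pos: [0.3491, 0.5801, 0.2414]
tool_rot: [-3.141, 0.001, 2.602]
force: [-0.3, 0.4, 1.2]
gripper_width: 0.0583
```

```bash
python3 -c "
from cell import telemetry
s=telemetry.sense()
for k in ('joint_positions','tool_pos','tool_rot','gripper_width','force'):print(k,s[k])"
```

```text
joint_positions [-1.18030778  0.4811067   0.08415966  1.55334027 -0.04279854  1.10934856
 -0.05488253]
tool_pos [0.34913545 0.58013712 0.24139107]
tool_rot [-3.14125308e+00  6.16533820e-04  2.60249784e+00]
gripper_width 0.05825055976402729
force [-0.30642492  0.42380223  1.22305793]
```

Emit:
jog_arm(
  commands=[-1, 0, 0, 0, 0, 0.42, -1, 0, 0, 0, 0, 0.42, -1, 0, 0, 0, 0, 0.42, -1, 0, 0, 0, 0, 0.42, -1, 0, 0, 0, 0, 0.42],
)

```text
time_s: 0.93
tool_pos: [0.4513, 0.5083, 0.2414]
tool_rot: [-3.141, 0.001, 2.419]
force: [-0.1, 0.5, -1.1]
gripper_width: 0.0395
```

Emit:
jog_arm(
  commands=[-1, 0, 0, 0, 0, 0.42, -1, 0, 0, 0, 0, 0.42, -1, 0, 0, 0, 0, 0.42, -1, 0, 0, 0, 0, 0.42, -1, 0, 0, 0, 0, 0.42],
)

```text
time_s: 1.35
tool_pos: [0.5386, 0.4191, 0.2414]
tool_rot: [-3.141, 0.001, 2.236]
force: [-0.2, 0.5, 0.1]
gripper_width: 0.0394
```

Emit:
jog_arm(
  commands=[-1, 0, 0, 0, 0, 0.42, -1, 0, 0, 0, 0, 0.42, -1, 0, 0, 0, 0, 0.42, -1, 0, 0, 0, 0, 0.42, -1, 0, 0, 0, 0, 0.42],
)

```text
time_s: 1.77
tool_pos: [0.6082, 0.3155, 0.2414]
tool_rot: [-3.141, 0.001, 2.053]
force: [-0.4, -0.1, -0.0]
gripper_width: 0.0395
```

Emit:
jog_arm(
  commands=[-1, 0, 0, 0, 0, 0.42, -1, 0, 0, 0, 0, 0.42, -1, 0, 0, 0, 0, 0.42, -1, 0, 0, 0, 0, 0.42, -1, 0, 0, 0, 0, 0.42],
)

```text
time_s: 2.18
tool_pos: [0.6577, 0.2009, 0.2414]
tool_rot: [-3.141, 0.0, 1.869]
force: [0.5, -1.0, 0.5]
gripper_width: 0.0399
```

```bash
python3 -c "
from cell import telemetry
s=telemetry.sense()
for k in ('joint_positions','tool_pos','tool_rot','gripper_width','force'):print(k,s[k])"
```

```text
joint_positions [-0.62026582  0.51456861  0.34170118  1.53875246 -0.18368387  1.12045144
  0.05919996]
tool_pos [0.65771292 0.20094638 0.24141741]
tool_rot [-3.14122747e+00  4.90755991e-04  1.86927243e+00]
gripper_width 0.03991742037745419
force [ 0.45528758 -0.95535302  0.51701805]
```

Emit:
jog_arm(
  commands=[-1, -0.4, 0, 0, 0, 0.35, -1, -0.4, 0, 0, 0, 0.35, -1, -0.4, 0, 0, 0, 0.35, -1, -0.4, 0, 0, 0, 0.35, -1, -0.4, 0, 0, 0, 0.35],
)

```text
time_s: 2.6
tool_pos: [0.6379, 0.0675, 0.2416]
tool_rot: [-3.141, 0.0, 1.717]
force: [-0.9, -0.3, -0.1]
gripper_width: 0.0397
```

Emit:
jog_arm(
  commands=[-1, -0.4, 0, 0, 0, 0.35, -1, -0.4, 0, 0, 0, 0.35, -1, -0.4, 0, 0, 0, 0.35, -1, -0.4, 0, 0, 0, 0.35, -1, -0.4, 0, 0, 0, 0.1],
)

```text
time_s: 3.02
tool_pos: [0.5986, -0.061, 0.2417]
tool_rot: [-3.142, 0.0, 1.586]
force: [0.2, -0.2, 0.2]
gripper_width: 0.0392
```

Emit:
jog_arm(
  commands=[-1, -0.6, 0, 0, 0, 0, -1, -0.6, 0, 0, 0, 0, -1, -0.6, 0, 0, 0, 0, -1, -0.6, 0, 0, 0, 0, 0, 0, 0, 0, 0, 0],
)

```text
time_s: 3.43
tool_pos: [0.5372, -0.1671, 0.2421]
tool_rot: [-3.141, 0.002, 1.579]
force: [-0.5, 0.2, 0.5]
gripper_width: 0.0397
```

```bash
python3 -c "
from cell import telemetry,vision
import cv2
s=telemetry.sense()
for k in ('joint_positions','tool_pos','tool_rot','gripper_width','force'):print(k,s[k])
f=vision.grab_frame('wrist');cv2.imwrite('pics/w1.png',f['pixels'])
"
```

```text
joint_positions [-0.22215797  0.31472537  0.5129376   1.85486958 -0.17675933  1.01773206
  0.37119006]
tool_pos [ 0.53724298 -0.16707438  0.24210599]
tool_rot [-3.14062143e+00  2.12668022e-03  1.57884826e+00]
gripper_width 0.039667876112376536
force [-0.46507292  0.23620778  0.48682865]
```

View pics/w1.png

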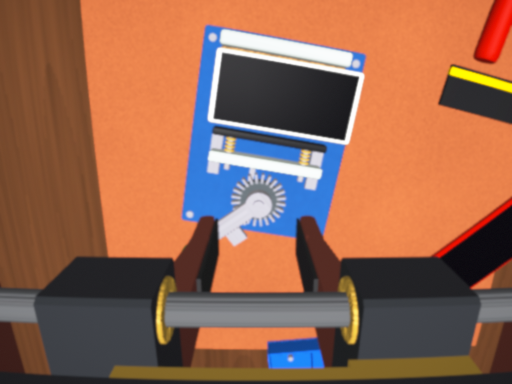

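Emit:
jog_arm(
  commands=[-0.8, -0.58, 0, 0, 0, 0, -0.8, -0.58, 0, 0, 0, 0, -0.8, -0.58, 0, 0, 0, 0, -0.8, -0.58, 0, 0, 0, 0, -0.8, -0.58, 0.6, 0, 0, 0],
)

```text
time_s: 3.9
tool_pos: [0.4719, -0.2621, 0.2287]
tool_rot: [3.137, 0.001, 1.59]
force: [1.1, -0.0, 1.0]
gripper_width: 0.0397
```

Emit:
jog_arm(
  commands=[0, 0, 1, 0, 0, 0, 0, 0, 1, 0, 0, 0, 0, 0, 1, 0, 0, 0, 0, 0, 0, 0, 0, 0],
)

```text
time_s: 4.23
tool_pos: [0.4686, -0.2591, 0.1477]
tool_rot: [-3.135, -0.003, 1.59]
force: [-0.2, 0.5, -0.2]
gripper_width: 0.0397
```

```bash
python3 -c "
from cell import telemetry,vision
import cv2
s=telemetry.sense()
for k in ('joint_positions','tool_pos','tool_rot','gripper_width','force'):print(k,s[k])
f=vision.grab_frame('side');cv2.imwrite('pics/s1.png',cv2.resize(f['pixels'][60:260,230:430],None,fx=3,fy=3))
f=vision.grab_frame('wrist');cv2.imwrite('pics/w2.png',f['pixels'])
"
```

```text
joint_positions [-0.01464281  0.40133126  0.50664294  1.99886073 -0.26348614  0.81222588
  0.66139828]
tool_pos [ 0.4685548  -0.25912851  0.1477235 ]
tool_rot [-3.13502410e+00 -2.80083717e-03  1.58967946e+00]
gripper_width 0.039690657299776125
force [-0.17461239  0.48221557 -0.1592287 ]
```

View pics/s1.png

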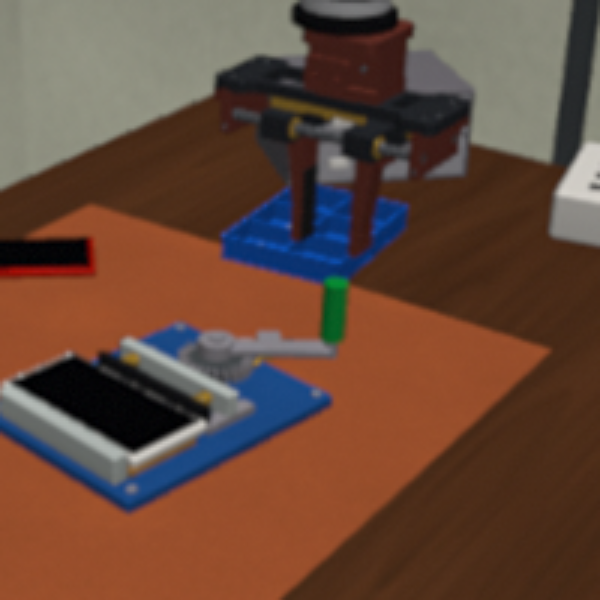

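View pics/w2.png

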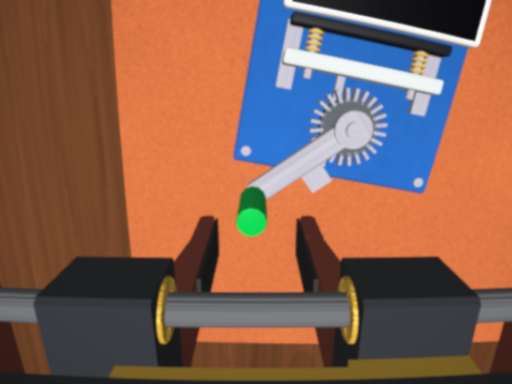

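Emit:
jog_arm(
  commands=[-0.12, -0.05, 0.4, 0, 0, 0, -0.12, -0.05, 0.6, 0, 0, 0, -0.1, -0.04, 0.7, 0, 0, 0, 0, 0, 0.7, 0, 0, 0, 0, 0, 0.6, 0, 0, 0],
)

```text
time_s: 4.75
tool_pos: [0.4683, -0.2702, 0.0768]
tool_rot: [3.139, 0.001, 1.589]
force: [-0.2, 0.7, 0.1]
gripper_width: 0.0393
```

Emit:
jog_arm(
  commands=[0, 0, 0, 0, 0, 0, 0, 0, 0, 0, 0, 0, 0, 0, 0, 0, 0, 0],
)

```text
time_s: 5.0
tool_pos: [0.4683, -0.2702, 0.0779]
tool_rot: [3.14, 0.001, 1.589]
force: [-0.2, 0.4, 0.5]
gripper_width: 0.0396
```

```bash
python3 -c "
from cell import telemetry,vision
import cv2
s=telemetry.sense()
for k in ('joint_positions','tool_pos','tool_rot','gripper_width','force'):print(k,s[k])
f=vision.grab_frame('wrist');cv2.imwrite('pics/w3.png',f['pixels'])
"
```

```text
joint_positions [ 0.06142069  0.51327911  0.44371725  2.03305794 -0.3486963   0.66542671
  0.75031457]
tool_pos [ 0.46826739 -0.27016297  0.07787683]
tool_rot [3.13967663e+00 8.11209571e-04 1.58899976e+00]
gripper_width 0.03962691391323577
force [-0.16409293  0.42461249  0.51743346]
```

View pics/w3.png

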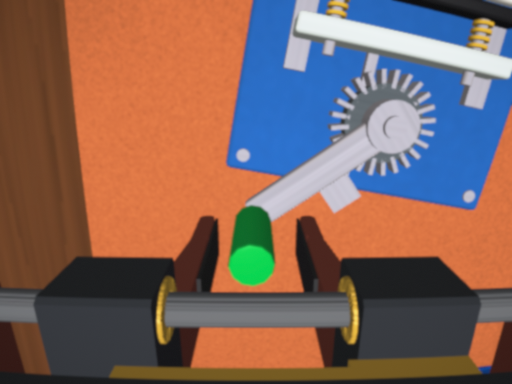

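Emit:
jog_arm(
  commands=[0.1, -0.12, 0.2, 0, 0, 0, 0, 0, 0, 0, 0, 0, 0, 0, 0, 0, 0, 0, 0, 0, 0, 0, 0, 0, 0, 0, 0, 0, 0, 0],
  jaw=-0.7,
  force=10,
)

```text
time_s: 5.47
tool_pos: [0.4646, -0.267, 0.0718]
tool_rot: [3.141, -0.0, 1.589]
force: [0.4, 0.4, 0.1]
gripper_width: 0.0198
```

Emit:
jog_arm(
  commands=[0, 0, 0, 0, 0, 0, 0, 0, 0, 0, 0, 0],
)

```text
time_s: 5.63
tool_pos: [0.4646, -0.2671, 0.0718]
tool_rot: [3.141, -0.0, 1.589]
force: [-0.5, 2.2, 2.2]
gripper_width: 0.0193
```

```bash
cat > arc.py <<'E'
import numpy as np,sys
def arc(w0,w1,n,yaw=1.589,p=None,c=(0.5385,-0.2155)):
    w=np.linspace(w0,w1,n+1); P=np.c_[c[0]-.09*np.sin(w),c[1]-.09*np.cos(w)]
    if p is not None: P[0]=p
    d=np.diff(P,axis=0)/.025
    X=np.array([np.cos(yaw),np.sin(yaw)]);Y=np.array([np.sin(yaw),-np.cos(yaw)])
    for i in range(n): print(round(w[i+1],3),P[i+1].round(4),round(d[i]@X,2),round(d[i]@Y,2))
E
python3 -c "
from arc import *
arc(.955,-.665,15,p=(.4646,-.267))"
```

```text
0.847 [ 0.4711 -0.2751] -0.33 0.25
0.739 [ 0.4779 -0.282 ] -0.28 0.27
0.631 [ 0.4854 -0.2882] -0.25 0.3
0.523 [ 0.4935 -0.2935] -0.22 0.32
0.415 [ 0.5022 -0.2979] -0.18 0.34
0.307 [ 0.5113 -0.3013] -0.14 0.36
0.199 [ 0.5207 -0.3037] -0.1 0.37
0.091 [ 0.5303 -0.3051] -0.06 0.38
-0.017 [ 0.54   -0.3055] -0.02 0.39
-0.125 [ 0.5497 -0.3048] 0.02 0.39
-0.233 [ 0.5593 -0.3031] 0.06 0.38
-0.341 [ 0.5686 -0.3003] 0.1 0.37
-0.449 [ 0.5776 -0.2966] 0.14 0.36
-0.557 [ 0.5861 -0.2919] 0.18 0.34
-0.665 [ 0.594  -0.2863] 0.22 0.32
```

Emit:
jog_arm(
  commands=[-0.33, 0.25, 0, 0, 0, 0, -0.28, 0.27, 0, 0, 0, 0, -0.25, 0.3, 0, 0, 0, 0, -0.22, 0.32, 0, 0, 0, 0, -0.18, 0.34, 0, 0, 0, 0],
)

```text
time_s: 6.05
tool_pos: [0.5029, -0.2987, 0.0717]
tool_rot: [3.141, -0.0, 1.589]
force: [-0.2, 2.2, 4.5]
gripper_width: 0.0198
```

Emit:
jog_arm(
  commands=[-0.12, 0.35, 0, 0, 0, 0, -0.09, 0.37, 0, 0, 0, 0, -0.05, 0.38, 0, 0, 0, 0, -0.01, 0.39, 0, 0, 0, 0, 0.03, 0.39, 0, 0, 0, 0],
)

```text
time_s: 6.47
tool_pos: [0.5499, -0.3052, 0.0719]
tool_rot: [3.141, 0.003, 1.588]
force: [-0.2, -6.4, 0.6]
gripper_width: 0.0199
```

Emit:
jog_arm(
  commands=[0.06, 0.38, 0, 0, 0, 0, 0.1, 0.37, 0, 0, 0, 0, 0.14, 0.36, 0, 0, 0, 0, 0.18, 0.34, 0, 0, 0, 0, 0.22, 0.32, 0, 0, 0, 0],
)

```text
time_s: 6.88
tool_pos: [0.595, -0.2861, 0.072]
tool_rot: [3.139, 0.003, 1.588]
force: [3.4, -4.4, -0.1]
gripper_width: 0.0195
```

Emit:
jog_arm(
  commands=[0, 0, 0, 0, 0, 0, 0, 0, 0, 0, 0, 0, 0, 0, 0, 0, 0, 0],
)

```text
time_s: 7.13
tool_pos: [0.5956, -0.2856, 0.072]
tool_rot: [3.138, 0.003, 1.59]
force: [4.0, -4.6, -1.5]
gripper_width: 0.0192
```

```bash
python3 -c "
from cell import telemetry,vision
import cv2
s=telemetry.sense()
for k in ('joint_positions','tool_pos','tool_rot','gripper_width','force'):print(k,s[k])
f=vision.grab_frame('wrist');cv2.imwrite('pics/w4.png',f['pixels'])
f=vision.grab_frame('side');cv2.imwrite('pics/s4.png',cv2.resize(f['pixels'][100:260,200:400],None,fx=4,fy=4)[:600])
"
```

```text
joint_positions [ 0.05052008  0.67874238  0.43213819  1.74281273 -0.37459464  0.79767115
  0.68096426]
tool_pos [ 0.59559151 -0.28555215  0.07203192]
tool_rot [3.13773201e+00 2.88789928e-03 1.58988235e+00]
gripper_width 0.019202186397083147
force [ 4.04127833 -4.63015115 -1.47485435]
```

View pics/w4.png

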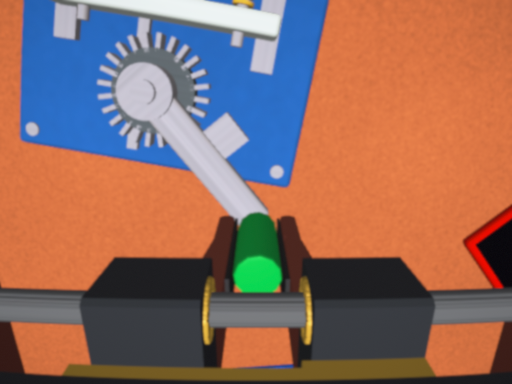

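View pics/s4.png

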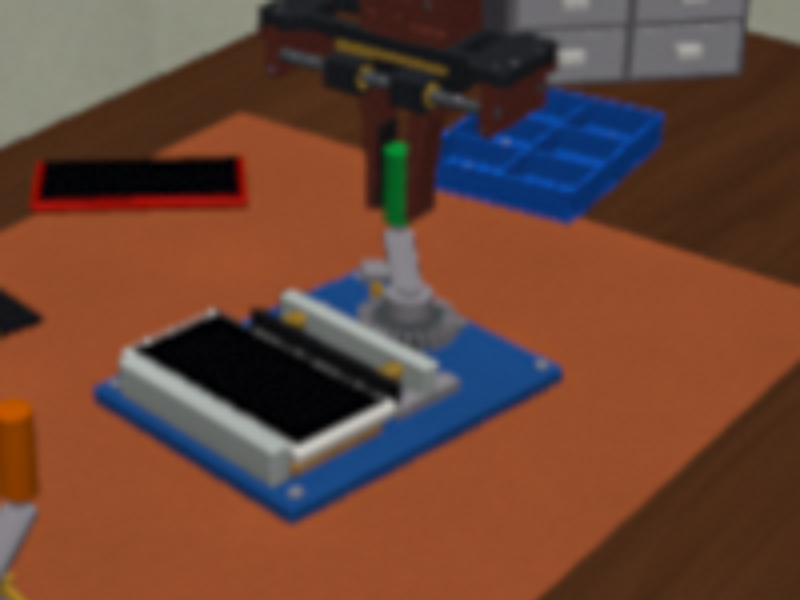

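```bash
python3 -c "
from arc import *
arc(-.684,.965,20,p=(.5956,-.2856),yaw=1.59)"
```

```text
-0.602 [ 0.5894 -0.2897] -0.16 -0.25
-0.519 [ 0.5831 -0.2936] -0.15 -0.25
-0.437 [ 0.5766 -0.2971] -0.13 -0.27
-0.354 [ 0.5697 -0.2999] -0.11 -0.28
-0.272 [ 0.5627 -0.3022] -0.09 -0.28
-0.189 [ 0.5554 -0.3039] -0.06 -0.29
-0.107 [ 0.5481 -0.305 ] -0.04 -0.29
-0.024 [ 0.5407 -0.3055] -0.01 -0.3
0.058 [ 0.5333 -0.3053] 0.01 -0.3
0.14 [ 0.5259 -0.3046] 0.04 -0.29
0.223 [ 0.5186 -0.3033] 0.06 -0.29
0.305 [ 0.5114 -0.3013] 0.08 -0.28
0.388 [ 0.5045 -0.2988] 0.11 -0.28
0.47 [ 0.4977 -0.2957] 0.13 -0.27
0.553 [ 0.4912 -0.2921] 0.15 -0.26
0.635 [ 0.4851 -0.2879] 0.17 -0.24
0.718 [ 0.4793 -0.2833] 0.19 -0.23
0.8 [ 0.4739 -0.2782] 0.21 -0.21
0.883 [ 0.469  -0.2727] 0.22 -0.19
0.965 [ 0.4645 -0.2667] 0.24 -0.17
```

Emit:
jog_arm(
  commands=[-0.16, -0.25, 0, 0, 0, 0, -0.15, -0.25, 0, 0, 0, 0, -0.13, -0.27, 0, 0, 0, 0, -0.11, -0.28, 0, 0, 0, 0, -0.09, -0.28, 0, 0, 0, 0],
)

```text
time_s: 7.65
tool_pos: [0.5619, -0.3028, 0.072]
tool_rot: [3.138, 0.003, 1.589]
force: [2.7, -4.9, -0.4]
gripper_width: 0.0201
```

Emit:
jog_arm(
  commands=[-0.06, -0.29, 0, 0, 0, 0, -0.04, -0.29, 0, 0, 0, 0, -0.01, -0.3, 0, 0, 0, 0, 0.01, -0.3, 0, 0, 0, 0, 0.04, -0.29, 0, 0, 0, 0],
)

```text
time_s: 8.07
tool_pos: [0.5242, -0.3047, 0.0719]
tool_rot: [3.14, 0.002, 1.589]
force: [1.6, -4.8, 0.3]
gripper_width: 0.0202
```

Emit:
jog_arm(
  commands=[0.06, -0.29, 0, 0, 0, 0, 0.08, -0.28, 0, 0, 0, 0, 0.11, -0.28, 0, 0, 0, 0, 0.13, -0.27, 0, 0, 0, 0],
)

```text
time_s: 8.4
tool_pos: [0.4947, -0.2944, 0.0718]
tool_rot: [3.141, 0.0, 1.589]
force: [1.9, -4.1, 3.0]
gripper_width: 0.0198
```

```bash
python3 -c "
from cell import telemetry,vision
import cv2
s=telemetry.sense()
for k in ('tool_pos','tool_rot','gripper_width','force'):print(k,s[k])
f=vision.grab_frame('side');cv2.imwrite('pics/s5.png',cv2.resize(f['pixels'][100:250,200:400],None,fx=4,fy=4))
"
```

```text
tool_pos [ 0.49470329 -0.29439757  0.07179746]
tool_rot [3.14124455e+00 5.56540756e-05 1.58893773e+00]
gripper_width 0.019807992940035983
force [ 1.85779822 -4.13930881  2.97944237]
```

View pics/s5.png

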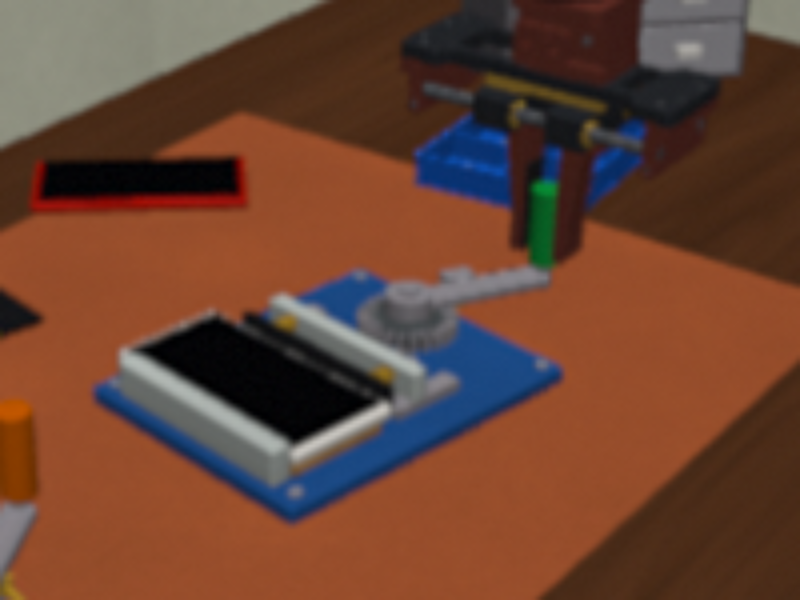

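Emit:
jog_arm(
  commands=[0.15, -0.26, 0, 0, 0, 0, 0.17, -0.24, 0, 0, 0, 0, 0.19, -0.23, 0, 0, 0, 0, 0.21, -0.2, 0, 0, 0, 0, 0.22, -0.18, 0, 0, 0, 0],
)

```text
time_s: 8.87
tool_pos: [0.4669, -0.2704, 0.0717]
tool_rot: [3.141, -0.001, 1.59]
force: [2.9, -0.7, 3.5]
gripper_width: 0.0196
```

Emit:
jog_arm(
  commands=[0.16, -0.1, 0, 0, 0, 0, 0, 0, 0, 0, 0, 0, 0, 0, 0, 0, 0, 0, 0, 0, 0, 0, 0, 0],
)

```text
time_s: 9.2
tool_pos: [0.4644, -0.2669, 0.0717]
tool_rot: [-3.141, -0.001, 1.59]
force: [2.0, 1.1, 5.2]
gripper_width: 0.0196
```

```bash
python3 -c "
from cell import telemetry,vision
import cv2
s=telemetry.sense()
for k in ('tool_pos','tool_rot','gripper_width','force'):print(k,s[k])
f=vision.grab_frame('side');cv2.imwrite('pics/s6.png',cv2.resize(f['pixels'][100:250,200:400],None,fx=4,fy=4))
f=vision.grab_frame('wrist');cv2.imwrite('pics/w6.png',f['pixels'])
"
```

```text
tool_pos [ 0.46440314 -0.26688534  0.07166028]
tool_rot [-3.14135278e+00 -9.48589089e-04  1.58971663e+00]
gripper_width 0.01962467907363128
force [1.96737886 1.05789087 5.21467522]
```

View pics/s6.png

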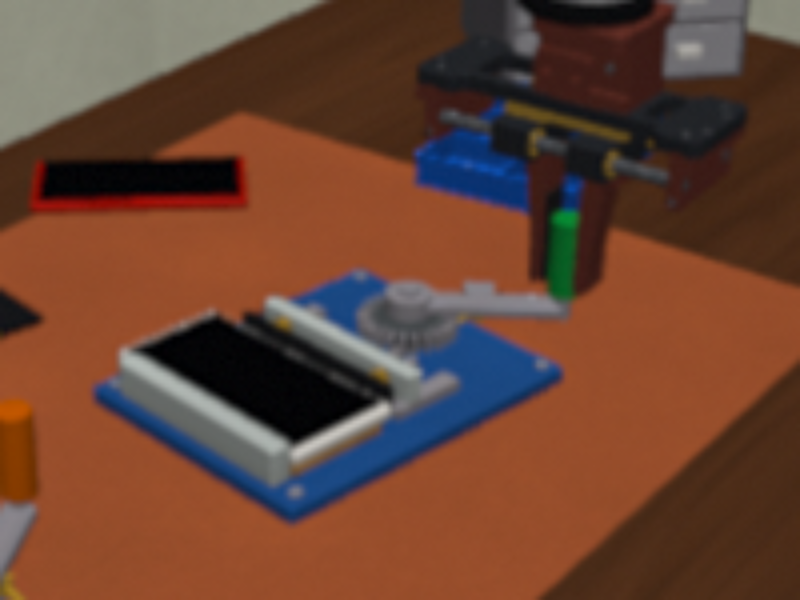

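View pics/w6.png

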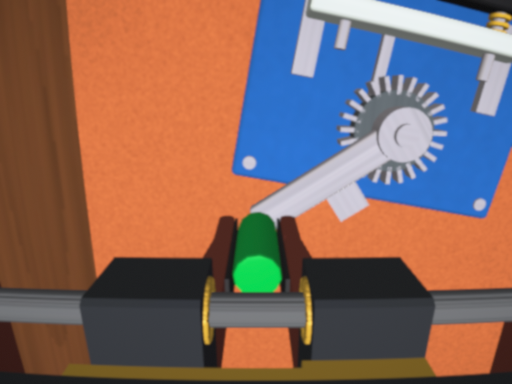

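Emit:
jog_arm(
  commands=[0, 0, 0, 0, 0, 0, 0, 0, 0, 0, 0, 0, 0, 0, 0, 0, 0, 0, 0, 0, 0, 0, 0, 0, 0, 0, 0, 0, 0, 0],
  jaw=0,
)

```text
time_s: 9.72
tool_pos: [0.4638, -0.2675, 0.0713]
tool_rot: [-3.14, -0.0, 1.589]
force: [-0.2, -0.3, -0.4]
gripper_width: 0.0434
```

Emit:
jog_arm(
  commands=[0, 0, -0.4, 0, 0, 0, 0, 0, -0.6, 0, 0, 0, 0, 0, -0.6, 0, 0, 0, 0, 0, -0.6, 0, 0, 0, 0, 0, -0.6, 0, 0, 0],
)

```text
time_s: 10.13
tool_pos: [0.4641, -0.2678, 0.1429]
tool_rot: [-3.142, 0.0, 1.589]
force: [0.2, -0.2, 0.1]
gripper_width: 0.0438
```

Emit:
jog_arm(
  commands=[-0.5, 0, -0.5, 0, 0, 0, -0.6, 0, -0.5, 0, 0, 0, -0.6, 0, 0, 0, 0, 0, -0.4, 0, 0, 0, 0, 0, 0, 0, 0, 0, 0, 0],
)

```text
time_s: 10.55
tool_pos: [0.4648, -0.3223, 0.1673]
tool_rot: [3.141, 0.001, 1.586]
force: [0.3, -0.1, -0.1]
gripper_width: 0.0436
```

```bash
python3 -c "
from cell import telemetry,vision
import cv2
s=telemetry.sense()
for k in ('time_s','tool_pos','tool_rot','gripper_width','force'):print(k,s[k])
f=vision.grab_frame('top');cv2.imwrite('pics/t7.png',cv2.resize(f['pixels'][130:230,235:365],None,fx=6,fy=6,interpolation=2))
f=vision.grab_frame('wrist');cv2.imwrite('pics/w7.png',f['pixels'])
"
```

```text
time_s 10.55
tool_pos [ 0.4647912  -0.32234701  0.16728312]
tool_rot [3.14110157e+00 1.46686873e-03 1.58631426e+00]
gripper_width 0.04361533896514827
force [ 0.31375921 -0.14260005 -0.14955012]
```

View pics/t7.png

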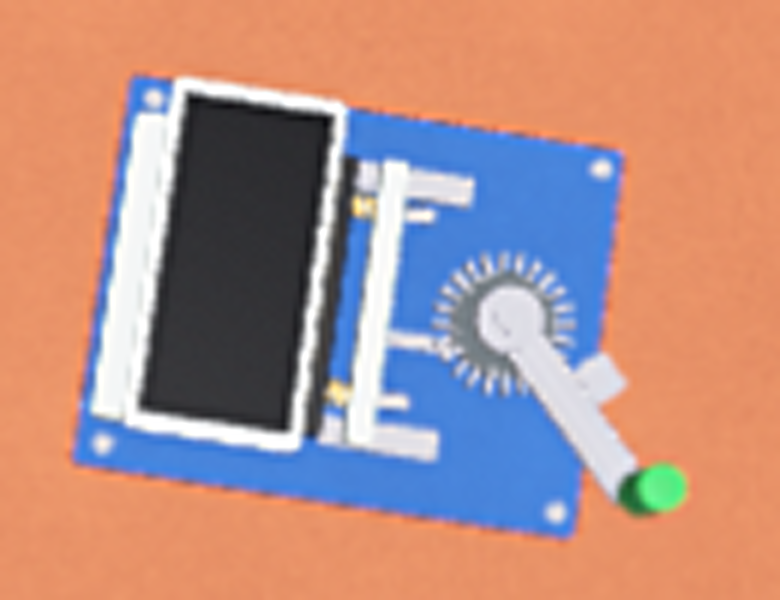

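View pics/w7.png

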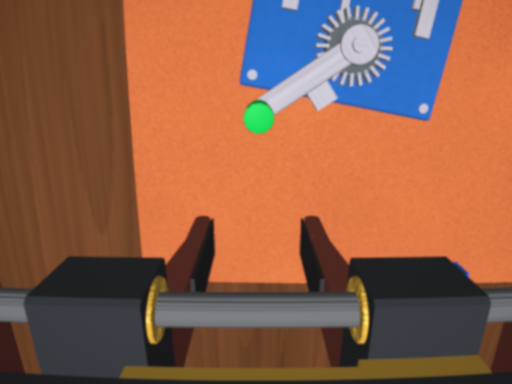

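```bash
python3 -c "
from cell import vision,ticket
import cv2,pickle
f=vision.grab_frame('top');g=pickle.load(open('f0.pkl','rb'))['top']
print('orange area max diff',cv2.absdiff(f['pixels'],g['pixels'])[150:230,100:212].max())
print(ticket.job_done())
"
```

```text
orange area max diff 4
the job is handed in; nothing more can be done
None
```

The phone is clamped in the green holder, and I handed the job in at about 10.6 s on the robot's clock. I gripped the green knob and swung the lever anticlockwise to about -0.85 rad, then clockwise to about +0.79 rad. Then I let go and backed off.

Last checks, all estimated from the camera pictures and the arm's position (the joints themselves can't be read):
- **Jaw and pad:** in the top view the jaw has advanced about 12–13 mm and the pad is pressed in about 6 mm, from roughly 18 mm to 12 mm between pad and jaw.
- **Phone:** it lies square on the bed, against the fixed jaw.
- **Orange holder:** the picture of that area is unchanged from the start (largest pixel difference 4 out of 255).
- **Robot:** the fingers are clear of everything, with force readings near zero.

No check failed or disagreed.

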